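# Isolate the centrifuge for rotor service

### The arm

A 7-joint arm with a two-finger parallel gripper is mounted at the origin on the work surface. World frame = base frame: x ahead of the robot, y to its left, z up, the work surface at z = 0. Lengths are in m, angles in rad, forces in N, time in s.
With the tool pointing down it reaches from about 0.4 to 0.875 m from the base axis. Payload 19.3 kg.
Tool frame: the origin (TCP) lies midway between the tips of the shut fingers; the grasp point (between the pads) lies 19 mm behind it (arm.grasp_offset is the distance from the TCP to the grasp point, in m); z points along the fingers, y is the direction in which the jaws open and shut (so a half turn about z gives the same grasp; the last joint's range is limited). The gripper opens to 85 mm and grips with 20 to 120 N. Pads are 22 mm wide; open, the fingers measure 114 mm over their backs; the gripper's body (76 mm by 85 mm) begins 54 mm behind the grasp point. The pads swing forward as they close: fully open they stand 13 mm farther back than shut.
Start: joints at [1.228, 0.521, -0.036, 1.599, 0.021, 1.021, -0.113], TCP at [0.168, -0.602, 0.231] pointing down, gripper open.
Joint ranges: [-2.91, 2.91], [-0.3, 2.13], [-1.5, 1.42], [0.17, 2.43], [-1.26, 4.41], [0.16, 1.93], [-2.52, 2.52]. Speed limits (rad/s): [1.89, 1.89, 2.39, 2.39, 3.01, 3.01, 3.01].

### API

Orientations are given as a rotation vector (axis times angle).
In Python, from bench import sensors, imaging, arm gives the robot as it stands.
- The arm moves only by the tool step_arm, never from a script. Its argument "increments" is a list of rows, each a list of 7 numbers: the turn, a rotation vector about the tool's x, y, z in rad, then the shift along the tool's x, y, z in cm, then the gripper command: -1 is shut, 1 is fully open, values between are in proportion. In form: [[wx, wy, wz, dx, dy, dz, jaw], ...]. A call has 1 to 8 rows; each row shifts and turns the pose as measured when the row begins, along the tool's axes as they then stand; what a row does not reach is not made up. A row lasts 1/10 s, in which the tool goes at most 50 mm and 8.59 degrees, less where a joint would pass 70% of its speed; a pose out of reach is approached as far as the arm can. A call is refused whole if a number of a shift passes 5 or a number of a turn 0.15, either way. A call with a gripper value outside its range is refused whole. The fingers move at their own pace and stop on an object; "grip_force" is the grip in N (left out, the last holds). Time passes only in rows, so rows that do not move let the fingers close. It gives the time, the measured TCP pose, the force and the opening at its end, in the units of the state.
- sensors.read_state(): the state, without advancing time (a new reading comes with each control period).
- imaging.read_camera(name): name is "side" or "top"; returns a dict with "color" (420x560x3 uint8, red, green, blue), "mtx" (3x3 intrinsics, pixels), "pose" (4x4, takes a point from camera to world coordinates). Camera axes: x right, y down, z forward; pixel columns grow to the right and rows downward; lengths in m; the calibration is good to about 2 mm. A picture is of the moment at which its call begins. There is no depth.
- arm.finish_job(): hands the job in, once; it reports no verdict.
Trained networks look in the newest picture that a camera, given by its name, has taken for a name from the list of things; names that differ only in an ending like _2 or _b are one class to them, and where a whole thing is asked for, a point or a joint stands for the part that bears it (a point fixed in the world has none). Each returns a list of dicts, best first, with "conf" (0 to 1); they miss things now and then, are a little off and sometimes report something else, mostly with a low value. They report only what shows in the picture. A call takes as long as a camera call.
- imaging.find_in(camera, label): "box" ([left, top, right, bottom] in pixels, round what is visible of it).
- imaging.silhouettes(camera, label): "pixels" (420x560 bool, what is visible of it) and "box" ([left, top, right, bottom] in pixels, round what is visible of it).
The state is a dict: "clock": time; "qpos": joint angles; "joint_velocities": joint speeds; "effort": joint torques, N m; "position": TCP position; "eef_rot": TCP orientation; "wrist_force": force on the tool from outside, world axes, zero at the start; "torque": the same for the moment, N m; "grip_width": finger opening in m.
Only numpy, scipy, OpenCV 4.12 (cv2) and the standard library are available. Lean on these libraries where they do the work, as an engineer would, in place of code of your own. Each camera call takes 0.05 s, during which the arm holds its last target. There are 200 camera calls.

### The job

The centrifuge is about to be serviced: on the larger grey isolator box, the one with the steel padlock hasp, swing the black handle round to off, so that the hole in the handle's steel tail lies over the hole in the fixed hasp plate and a padlock could be dropped through both. The handle can travel on past off, so stop it where the holes line up. Do not move the lever of the smaller switch box; the padlock is not to be fitted now.

Things in the scene. Friction and masses are not known exactly. Their poses are not given: they have to be found in the camera images.
- handle_grip (a point): Black upright round post, 28 mm across, 50 mm tall, fixed on the end of the isolator's level handle bar. Point: on its axis, 20 mm below its top, 30 mm above the bar, 156 mm above the bench. It circles a vertical pivot at radius 85 mm; x axis outward from the pivot, z up. To off: counter-clockwise from above by 1.1 to 1.55 rad; a stop 0.6 rad past off. About 3 N moves it; it stays where left.
- handle_hole (a point): Centre of the 22 mm hole (upper face) in the 36 mm square, 5 mm thick steel plate that is the handle's tail. It lies opposite the grip post, 65 mm from the pivot: post, pivot and hole are in line. x from the hole towards the pivot, z up.
- hasp_hole (a point): Centre of the 22 mm hole (upper face) in the fixed 36 mm square, 5 mm thick steel hasp plate on top of the isolator box (grey, 160 x 160 x 100 mm, fixed to the bench), 65 mm from the handle's pivot; the tail plate passes 9 mm above it. At off, handle_hole is straight above this point.
- switch_grip (a point): Bystander: 20 mm round grip post of the lever on the smaller grey switch box (110 x 110 x 84 mm, fixed, no hasp). The lever's radius is 50 mm. Point: on the post's axis, 16 mm below its top, 126 mm above the bench. It must stay where it is.

How it is judged:
At the end, for the whole second after the job is handed in: The hole in the handle's tail lies over the hole in the fixed hasp plate, centres within 14 mm seen from above (so that an 8 mm padlock shackle passes through both 22 mm holes), and stays there with the handle released (horizontal distance between handle_hole and hasp_hole below 0.014 m); the robot touches nothing.
It fails at once if the lever of the smaller switch box is moved by more than 20 mm (distance of switch_grip from where it was at the start of the episode above 0.02 m).
It also fails if it takes over 35 s, if anything falls off the work surface, if the arm or the gripper's body presses on something with over 40 N, if the wrist force passes 120 N, or if a joint passes its speed limit or range.

## Working session

There is one attempt and no reset: what is moved stays moved. The work goes in short steps, Python scripts to look and compute and a tool call to move; the robot and the scene stay as the last step left them, time stands still between calls to the robot, and variables do not carry over. Pictures are saved under pics/ and viewed, about 8 in all and at most 12, crops included, and the job is handed in when it is done.

Besides the shell and the picture viewer there is one more tool, called after "Request:" in YAML: its name, and indented under it one key for each argument. step_arm: Moves the arm, as the interface text tells. Its arguments: {"type":"object","properties":{"increments":{"type":"array"},"grip_force":{"type":"number"}},"required":["increments"]}

```bash
mkdir -p pics
cat > h.py <<'E'
import numpy as np, cv2
from bench import sensors, imaging, arm
def ray(c,px):
    d=np.linalg.inv(c['mtx'])@np.array([px[0],px[1],1.]); P=c['pose']; return P[:3,3],P[:3,:3]@d
def atz(c,px,z):
    o,d=ray(c,px); return o+d*(z-o[2])/d[2]
def proj(c,p):
    P=np.linalg.inv(c['pose']); q=c['mtx']@(P[:3,:3]@np.array(p)+P[:3,3]); return q[:2]/q[2]
E
python3 - <<'E'
from h import *
s=sensors.read_state(); print({k:np.round(v,3) for k,v in s.items()})
for n in('top','side'):
    c=imaging.read_camera(n); cv2.imwrite(f'pics/{n}0.png',c['color'][:,:,::-1]); print(n,np.round(c['pose'],3).tolist(),c['mtx'].tolist())
    for l in('handle_grip','handle_hole','hasp_hole','switch_grip'):
        print(l,[(np.round(d['box'],1).tolist(),round(d['conf'],2)) for d in imaging.find_in(n,l)])
E
```

```text
{'clock': np.float64(0.0), 'qpos': array([ 1.228,  0.522, -0.036,  1.6  ,  0.021,  1.021, -0.113]), 'joint_velocities': array([-0.001, -0.001,  0.   , -0.   , -0.001, -0.001,  0.001]), 'effort': array([-0.0000e+00, -9.2711e+01,  1.9800e+00, -3.6994e+01,  1.8000e-02,
        8.0000e-03,  0.0000e+00]), 'position': array([ 0.168, -0.602,  0.231]), 'eef_rot': array([-3.111, -0.427,  0.   ]), 'wrist_force': array([-0.509,  0.369, -0.522]), 'torque': array([0.008, 0.012, 0.038]), 'grip_width': np.float64(0.085)}
top [[0.03, -0.999, 0.031, 0.542], [-0.999, -0.031, -0.015, 0.009], [0.016, -0.031, -0.999, 0.966], [0.0, 0.0, 0.0, 1.0]] [[492.17877252803504, 0.0, 278.46418628749626], [0.0, 492.17877252803504, 204.730158570397], [0.0, 0.0, 1.0]]
handle_grip [([86.5, 160.8, 204.4, 214.4], 0.62)]
handle_hole [([86.9, 164.2, 202.7, 216.0], 0.94)]
hasp_hole []
switch_grip [([372.9, 199.8, 402.1, 238.9], 0.88)]
side [[-0.833, -0.374, 0.408, 0.293], [-0.553, 0.561, -0.616, 0.4], [0.002, -0.738, -0.674, 0.628], [0.0, 0.0, 0.0, 1.0]] [[391.2741718075623, 0.0, 279.02497992566055], [0.0, 391.2741718075623, 204.03293250158717], [0.0, 0.0, 1.0]]
handle_grip [([108.7, 276.3, 241.0, 358.4], 0.7)]
handle_hole [([109.6, 278.5, 237.3, 356.6], 0.59)]
hasp_hole [([103.2, 268.8, 256.4, 415.4], 0.89)]
switch_grip [([322.8, 173.0, 347.5, 197.9], 0.65)]
```

View pics/top0.png

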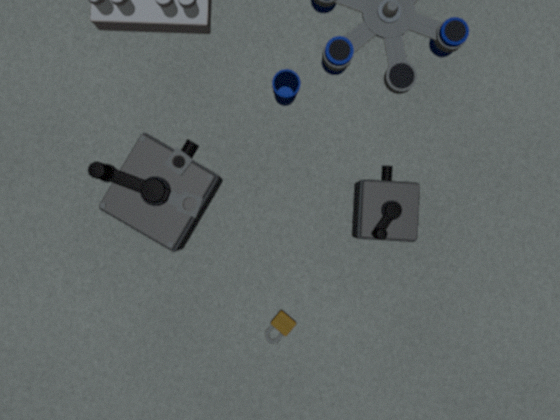

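View pics/side0.png

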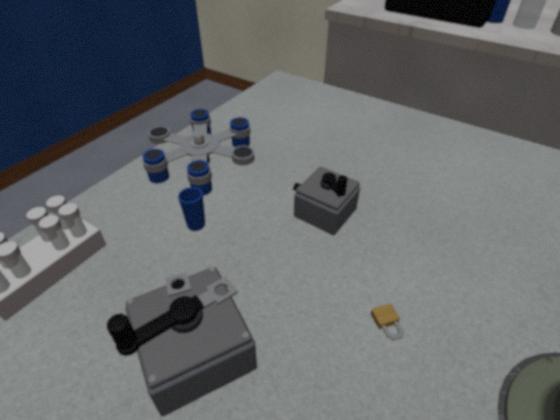

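The top view shows the isolator with its post at about (99,170), pivot (153,190), tail hole near (190,203) and hasp hole near (178,160). The small switch lever is at (380,233). The side view agrees. I'll enlarge both to refine these.

Run:
```python
import cv2,numpy as np
a=cv2.imread('pics/top0.png')[125:255,80:230]; b=cv2.imread('pics/side0.png')[260:410,95:265]
f=lambda i:cv2.resize(cv2.convertScaleAbs(i,alpha=1.8,beta=10),(400,int(400*i.shape[0]/i.shape[1])),interpolation=cv2.INTER_CUBIC)
a,b=f(a),f(b);h=max(a.shape[0],b.shape[0]);o=np.zeros((h,800,3),np.uint8);o[:a.shape[0],:400]=a;o[:b.shape[0],400:]=b
cv2.imwrite('pics/crop0.png',o);print(a.shape,b.shape)
```

```text
(346, 400, 3) (352, 400, 3)
```

View pics/crop0.png

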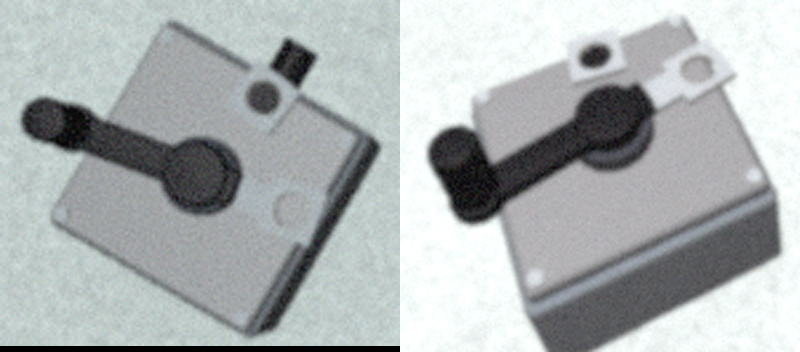

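The crop shows, in full-image pixels:

| Point | Top | Side |
|---|---|---|
| Post top | (96.1,169.2) | (117.9,322.5) |
| Tail hole | (189.1,203.4) | (221.2,288.9) |
| Hasp hole | (178.6,161.4) | (177.9,283.8) |

I'll fit the mechanism to these.

```bash
cat > fit.py <<'E'
from h import *
from scipy.optimize import least_squares
def model(v):
    px,py,t,f,zh=v
    u=lambda a:np.array([np.cos(a),np.sin(a)])
    p=np.array([px,py]); 
    return np.r_[p+.085*u(t),.176],np.r_[p-.065*u(t),zh+.014],np.r_[p+.065*u(f),zh]
def fit(obs):
    C={n:imaging.read_camera(n) for n in obs}
    r=lambda v:np.concatenate([proj(C[n],P)-o for n in obs for P,o in zip(model(v),obs[n])])
    s=least_squares(r,[.57,.25,1.2,-.8,.107]); return s.x,s.fun
E
python3 - <<'E'
from fit import *
x,f=fit({'top':[(96.1,169.2),(189.1,203.4),(178.6,161.4)],'side':[(117.9,322.5),(221.2,288.9),(177.9,283.8)]})
print(x,f.round(1)); t,ph=x[2],x[3]
T=(ph+np.pi)%(2*np.pi); print('travel',(T-t)%(2*np.pi)); 
for a in np.linspace(t,T,6): print(a,x[:2]+.085*np.array([np.cos(a),np.sin(a)]))
c=imaging.read_camera('top'); print(atz(c,(380,233),.142))
from scipy.spatial.transform import Rotation as R
print(R.from_rotvec(sensors.read_state()['eef_rot']).as_matrix().round(3))
E
```

```text
[ 0.5866924   0.21024339  1.24716325 -0.61829253  0.10438981] [-0.5  0.5  0.4 -0.   0.  -0.2 -0.5 -0.2  0.5  0.2 -0.  -0.4]
travel 1.2761368780176126
1.2471632464337281 [0.61372351 0.29083073]
1.5023906220372507 [0.59250235 0.2950446 ]
1.757617997640773 [0.57090477 0.29376435]
2.0128453732442955 [0.55033004 0.28707294]
2.268072748847818 [0.53211116 0.27540388]
2.5233001244513407 [0.5174285  0.25951319]
[ 0.52543607 -0.17564639  0.142     ]
[[ 0.963  0.269  0.   ]
 [ 0.269 -0.963 -0.   ]
 [ 0.     0.    -1.   ]]
```

The fit residuals are at most 0.5 px and the travel comes out at 1.28 rad. I'll carry the tool round at height towards the handle.

Request:
step_arm:
  increments:
    - [0, 0, -0.08, 4.8, 0, -0.7, 1]
    - [0, 0, -0.08, 4.8, 0, -0.7, 1]
    - [0, 0, -0.08, 4.8, 0, -0.7, 1]
    - [0, 0, -0.08, 4.8, 0, -0.7, 1]
    - [0, 0, -0.08, 4.8, 0, -0.7, 1]
    - [0, 0, -0.08, 4.8, 0, -0.7, 1]
    - [0, 0, -0.08, 4.8, 0, 0, 1]
    - [0, 0, -0.08, 4.8, 0, 0, 1]
  grip_force: 25

```text
clock: 1.45
position: [0.4932, -0.401, 0.2738]
eef_rot: [2.812, 1.398, -0.005]
wrist_force: [0.5, -0.6, -0.2]
grip_width: 0.0853
```

Request:
step_arm:
  increments:
    - [0, 0, -0.08, 4.8, 0, 0, 1]
    - [0, 0, -0.08, 4.8, 0, 0, 1]
    - [0, 0, -0.08, 4.8, 0, 0, 1]
    - [0, 0, -0.08, 4.8, 0, 0, 1]
    - [0, 0, -0.08, 4.8, 0, 0, 1]
    - [0, 0, -0.08, 4.8, 0, 0, 1]
    - [0, 0, -0.08, 4.8, 0, 0, 1]
    - [0, 0, -0.08, 4.8, 0, 0, 1]

```text
clock: 2.25
position: [0.6314, -0.0335, 0.2724]
eef_rot: [2.2, 2.24, -0.004]
wrist_force: [1.2, -1.4, 0.6]
grip_width: 0.0854
```

```bash
cat > go.py <<'E'
from h import *
import sys
from scipy.spatial.transform import Rotation as R
def go(target,yang,n):
    """nominal rows to reach TCP target with tool y at angle yang, tool down"""
    s=sensors.read_state(); M=R.from_rotvec(s['eef_rot']).as_matrix(); p=np.array(s['position'])
    y0=np.arctan2(M[1,1],M[0,1]); dy=(yang-y0+np.pi/2)%np.pi-np.pi/2
    tilt=M.T@np.cross(M[:,2],[0,0,-1]); print('y0',y0,'dyaw',dy,'tilt',tilt.round(4),'F',s['wrist_force'].round(1))
    for i in range(n):
        a=y0+dy*i/n; Y=np.array([np.cos(a),np.sin(a),0]);Z=np.array([0,0,-1]);X=np.cross(Y,Z)
        d=(np.array(target)-p)/n*100; print([0,0,round(-dy/n,3),*(round(float(v@d),2) for v in(X,Y,Z))])
if __name__=='__main__':
    v=list(map(float,sys.argv[1:])); go(v[:3],v[3],int(v[4]))
E
python3 go.py .6137 .2908 .25 -.324 8
```

```text
y0 0.01786394663217319 dyaw -0.3418639466321731 tilt [-0.      0.0033  0.    ] F [ 1.2 -1.4  0.6]
[0, 0, np.float64(0.043), 4.06, -0.15, 0.28]
[0, 0, np.float64(0.043), 4.05, -0.32, 0.28]
[0, 0, np.float64(0.043), 4.03, -0.5, 0.28]
[0, 0, np.float64(0.043), 4.0, -0.67, 0.28]
[0, 0, np.float64(0.043), 3.97, -0.84, 0.28]
[0, 0, np.float64(0.043), 3.93, -1.01, 0.28]
[0, 0, np.float64(0.043), 3.89, -1.17, 0.28]
[0, 0, np.float64(0.043), 3.83, -1.34, 0.28]
```

Request:
step_arm:
  increments:
    - [0, 0, 0.043, 4.06, -0.15, 0.28, 1]
    - [0, 0, 0.043, 4.05, -0.32, 0.28, 1]
    - [0, 0, 0.043, 4.03, -0.5, 0.28, 1]
    - [0, 0, 0.043, 4.0, -0.67, 0.28, 1]
    - [0, 0, 0.043, 3.97, -0.84, 0.28, 1]
    - [0, 0, 0.043, 3.93, -1.0, 0.28, 1]
    - [0, 0, 0.043, 3.9, -1.2, 0.28, 1]
    - [0, 0, 0.043, 3.8, -1.3, 0.28, 1]

```text
clock: 3.05
position: [0.6128, 0.3048, 0.2489]
eef_rot: [2.558, 1.818, -0.0]
wrist_force: [0.6, -0.1, 0.1]
grip_width: 0.0856
```

```bash
python3 go.py .6137 .2908 .141 -.324 7
```

```text
y0 -0.33511318842810145 dyaw 0.011113188428101495 tilt [0.0027 0.0022 0.    ] F [ 0.6 -0.1  0.1]
[0, 0, np.float64(-0.002), -0.18, 0.08, 1.54]
[0, 0, np.float64(-0.002), -0.18, 0.08, 1.54]
[0, 0, np.float64(-0.002), -0.19, 0.08, 1.54]
[0, 0, np.float64(-0.002), -0.19, 0.08, 1.54]
[0, 0, np.float64(-0.002), -0.19, 0.08, 1.54]
[0, 0, np.float64(-0.002), -0.19, 0.08, 1.54]
[0, 0, np.float64(-0.002), -0.19, 0.08, 1.54]
```

Request:
step_arm:
  increments:
    - [0, 0, 0, -1.0, 0.4, 0, 1]
    - [0, 0, 0, -0.3, 0.15, 1.5, 1]
    - [0, 0, 0, 0, 0, 1.9, 1]
    - [0, 0, 0, 0, 0, 1.9, 1]
    - [0, 0, 0, 0, 0, 1.9, 1]
    - [0, 0, 0, 0, 0, 1.9, 1]
    - [0, 0, 0, 0, 0, 1.3, 1]
    - [0, 0, 0, 0, 0, 0, 1]

```text
clock: 3.85
position: [0.6109, 0.2993, 0.1404]
eef_rot: [2.552, 1.831, 0.001]
wrist_force: [0.2, -0.0, -0.6]
grip_width: 0.0854
```

```bash
python3 go.py .6137 .2908 .141 -.324 1
python3 - <<'E'
from h import *
o=[]
for n,(x,y) in (('top',(60,105)),('side',(60,220))):
    c=imaging.read_camera(n); i=c['color'][y:y+180,x:x+200,::-1]; o.append(cv2.resize(cv2.convertScaleAbs(i,alpha=1.8,beta=10),(400,360),interpolation=cv2.INTER_CUBIC))
cv2.imwrite('pics/g1.png',np.hstack(o))
E
```

```text
y0 -0.32607984606855894 dyaw 0.0020798460685589326 tilt [ 0.0006 -0.0006  0.    ] F [ 0.2 -0.  -0.6]
[0, 0, np.float64(-0.002), -0.71, 0.54, -0.06]
```

View pics/g1.png

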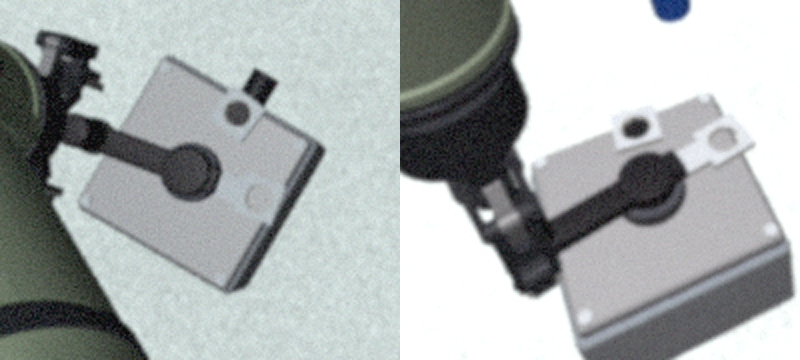

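In the picture the gripper straddles the post (post at about (85,130) in the left half, fingers on both sides) and the handle hasn't moved. I'll centre and close.

Request:
step_arm:
  increments:
    - [0, 0, 0, -0.7, 0.5, 0, 1]
    - [0, 0, 0, -0.2, 0.1, 0, 0]
    - [0, 0, 0, 0, 0, 0, -1]
    - [0, 0, 0, 0, 0, 0, -1]
    - [0, 0, 0, 0, 0, 0, -1]
    - [0, 0, 0, 0, 0, 0, -1]
    - [0, 0, 0, 0, 0, 0, -1]
    - [0, 0, 0, 0, 0, 0, -1]

```text
clock: 4.75
position: [0.6161, 0.2887, 0.1461]
eef_rot: [2.552, 1.829, 0.012]
wrist_force: [0.5, 0.1, 1.3]
grip_width: 0.027
```

```bash
python3 go.py .6137 .2908 .141 -.324 1
```

```text
y0 -0.327168056741809 dyaw 0.003168056741809089 tilt [ 0.0056 -0.0055  0.    ] F [0.5 0.1 1.3]
[0, 0, np.float64(-0.003), 0.12, -0.3, 0.51]
```

The opening is 27 mm, so the post is held. Next I'll follow the arc, with tool x radial and -y counter-clockwise.

Request:
step_arm:
  increments:
    - [0, 0, -0.1, -0.04, -0.85, 0, -1]
    - [0, 0, -0.1, -0.04, -0.85, 0, -1]
    - [0, 0, -0.1, -0.04, -0.85, 0, -1]
    - [0, 0, -0.1, -0.04, -0.85, 0, -1]
    - [0, 0, -0.1, -0.04, -0.85, 0, -1]
    - [0, 0, -0.1, -0.04, -0.85, 0, -1]
    - [0, 0, -0.1, -0.04, -0.85, 0, -1]
    - [0, 0, 0, 0, 0, 0, -1]

```text
clock: 5.55
position: [0.5574, 0.2886, 0.1461]
eef_rot: [1.733, 2.614, 0.017]
wrist_force: [-1.2, -0.8, -0.7]
grip_width: 0.0276
```

```bash
cat > st.py <<'E'
from h import *
import sys
s=sensors.read_state(); d=s['position'][:2]-np.array([.5867,.2102]); print('ang',np.arctan2(d[1],d[0]),'r',np.hypot(*d),'width',s['grip_width'])
import go; a=2.523; go.go([.5867+.085*np.cos(a),.2102+.085*np.sin(a),s['position'][2]],a+np.pi/2,1)
E
python3 st.py
```

```text
ang 1.928700595753577 r 0.08368382648969264 width 0.027568896725874724
y0 0.39955793343394846 dyaw 0.5526457397711546 tilt [ 0.012  -0.0014  0.    ] F [-1.2 -0.8 -0.7]
[0, 0, np.float64(-0.553), -1.13, -4.81, 0.0]
```

Tracking is good, with 0.59 rad left. I'll do most of it and then look.

Request:
step_arm:
  increments:
    - [0, 0, -0.1, -0.04, -0.85, 0, -1]
    - [0, 0, -0.1, -0.04, -0.85, 0, -1]
    - [0, 0, -0.1, -0.04, -0.85, 0, -1]
    - [0, 0, -0.1, -0.04, -0.85, 0, -1]
    - [0, 0, -0.1, -0.04, -0.85, 0, -1]
    - [0, 0, -0.05, -0.04, -0.5, 0, -1]
    - [0, 0, 0, 0, 0, 0, -1]

```text
clock: 6.25
position: [0.5216, 0.2617, 0.1461]
eef_rot: [0.96, 2.984, 0.021]
wrist_force: [-1.4, 0.4, 0.3]
grip_width: 0.0272
```

```bash
python3 st.py;  python3 - <<'E'
from h import *
o=[]
for n,(x,y) in (('top',(80,115)),('side',(90,240))):
    c=imaging.read_camera(n); i=c['color'][y:y+135,x:x+150,::-1]; o.append(cv2.resize(cv2.convertScaleAbs(i,alpha=1.8,beta=10),(400,360),interpolation=cv2.INTER_CUBIC))
cv2.imwrite('pics/g2.png',np.hstack(o))
E
```

```text
ang 2.4722567924642602 r 0.08303212216411704 width 0.02720363890044758
y0 0.9485093780600244 dyaw 0.0036942951450784633 tilt [0.015  0.0029 0.    ] F [-1.4  0.4  0.3]
[0, 0, np.float64(-0.004), 0.21, -0.42, 0.0]
```

View pics/g2.png

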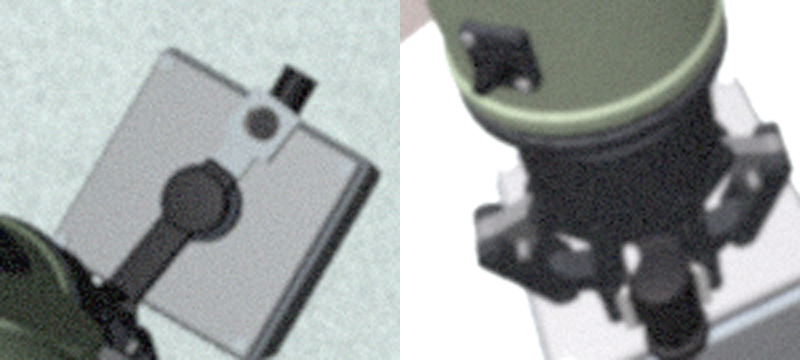

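The tail plate now covers the hasp plate, with the holes at about (262,122) in the left half of the crop. About 0.05 rad (3 mm) remains, so I'll nudge it, release and go straight up.

Request:
step_arm:
  increments:
    - [0, 0, 0, 0.1, -0.4, 0, -1]
    - [0, 0, 0, 0, 0, 0, -1]
    - [0, 0, 0, 0, 0, 0, -1]

```text
clock: 6.65
position: [0.5195, 0.2598, 0.146]
eef_rot: [0.97, 2.979, 0.022]
wrist_force: [-1.0, -0.2, 1.7]
grip_width: 0.0277
```

```bash
python3 st.py
```

```text
ang 2.505367470541518 r 0.08350666114792445 width 0.027663141443687773
y0 0.9411806219779506 dyaw 0.01102305122715208 tilt [0.0158 0.0037 0.    ] F [-1.  -0.2  1.7]
[0, 0, np.float64(-0.011), 0.15, -0.15, 0.0]
```

Request:
step_arm:
  increments:
    - [0, 0, 0, 0, 0, 0, 1]
    - [0, 0, 0, 0, 0, 0, 1]
    - [0, 0, 0, 0, 0, 0, 1]
    - [0, 0, 0, 0, 0, 0, 1]
    - [0, 0, 0, 0, 0, 0, 1]
    - [0, 0, 0, 0, 0, -1, 1]
    - [0, 0, 0, 0, 0, -2, 1]
    - [0, 0, 0, 0, 0, -3, 1]

```text
clock: 7.45
position: [0.518, 0.2586, 0.2057]
eef_rot: [0.974, 2.982, 0.017]
wrist_force: [-0.2, 0.2, 0.5]
grip_width: 0.0855
```

Request:
step_arm:
  increments:
    - [0, 0, 0, 0, 0, -4, 1]
    - [0, 0, 0, -1, 2, -3, 1]
    - [0, 0, 0, -1, 4, 0, 1]
    - [0, 0, 0, -1, 4, 0, 1]
    - [0, 0, 0, -1, 4, 0, 1]
    - [0, 0, 0, 0, 0, 0, 1]

```text
clock: 8.05
position: [0.6367, 0.3496, 0.2912]
eef_rot: [0.975, 2.975, 0.027]
wrist_force: [0.2, 0.3, -0.4]
grip_width: 0.0857
```

Run:
```python
from h import *
o=[];print(sensors.read_state()['wrist_force'])
for n,(x,y) in (('top',(80,115)),('side',(90,240))):
    c=imaging.read_camera(n); cv2.imwrite(f'pics/{n}3.png',c['color'][:,:,::-1]); i=c['color'][y:y+135,x:x+150,::-1]; o.append(cv2.resize(cv2.convertScaleAbs(i,alpha=1.8,beta=10),(400,360),interpolation=cv2.INTER_CUBIC))
    print([(d['box'],d['conf']) for d in imaging.find_in(n,'switch_grip')])
cv2.imwrite('pics/g3.png',np.hstack(o))
```

```text
[ 0.23934027  0.33605352 -0.37469863]
[([371.4, 197.6, 401.4, 240.4], 0.96)]
[([321.2, 173.3, 349.8, 198.7], 0.8)]
```

View pics/g3.png

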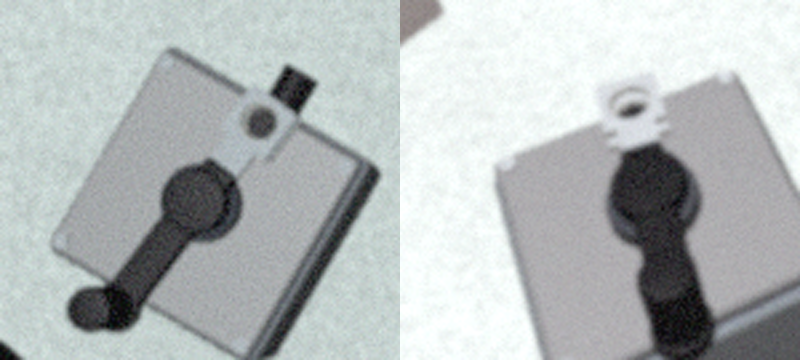

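In the clear view the plates overlap, with the hole showing at about (259,120) on the left and (630,100) on the right. I'll check the offset numerically.

Run:
```python
from h import *
c=imaging.read_camera('top');d=imaging.read_camera('side')
hasp=np.array([.5867,.2102])+.065*np.array([np.cos(-.6183),np.sin(-.6183)])
p=atz(c,(113.8,230.1),.176)[:2]-[.5867,.2102]; a=np.arctan2(p[1],p[0]); print('angle',a,'r',np.hypot(*p),'miss mm',65*(a-2.5233))
for k,px in((c,(177.1,160)),(d,(176.2,277.5))): print((atz(k,px,.1184)[:2]-hasp)*1000)
```

```text
angle 2.533733265940985 r 0.0836227445999726 miss mm 0.6781622861640346
[0.40335212 0.07648241]
[ 1.16679442 -0.76247381]
```

```bash
python3 -c "
from bench import arm; print(arm.finish_job())"
```

```text
the job is handed in; nothing more can be done
None
```

The isolator handle is at off and the job is handed in, at about 8 s of the 35 s allowed; `finish_job` reports no verdict. I gripped the black post, swung it about 1.28 rad counter-clockwise along its arc, released it and lifted the arm clear.

**Alignment:** with the handle released, the tail hole measured within about 1.5 mm of the hasp hole. The top view, the side view and the post angle each gave this, against a 14 mm limit.

**Contact:** wrist force was about 0.5 N, so the arm was touching nothing.

**Smaller switch:** the detector boxes for its lever grip matched the starting ones to within about 2 px in both views, so there was no sign of movement.

No check failed or disagreed. The only drift was the gripper sitting about 5 mm higher than intended when it closed, which did not matter.

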